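Brace a jar in the bench clamp, twist its tight lid free and hold the lid above it

ROBOT

A 7-joint arm with a two-finger parallel gripper is mounted at the origin on a cart in front of the work surface, level with it; the furniture and walls round the work are solid. World frame = base frame: x ahead of the robot, y to its left, z up, the work surface at z = 0. Lengths are in m, angles in rad, forces in N, time in s.
With the tool pointing down it reaches from about 0.425 to 0.875 m from the base axis. Payload 4.7 kg.
Tool frame: the origin (TCP) lies on the centre line of the jaws, within the pads' length; the fingertips stand 14 mm ahead of it and the grasp point (between the pads) lies 5 mm behind it; z points along the fingers, y is the line along which they close (so a half turn about z gives the same grasp; the last joint's range is limited). The gripper opens to 87 mm and grips with 3 to 60 N. Pads are 19 mm wide; open, the fingers measure 117 mm over their backs; the gripper's body (75 mm by 190 mm) begins 51 mm behind the grasp point.
Start: joints at [-1.229, 0.321, -0.07, 1.45, 0.023, 1.371, -0.057], TCP at [0.209, 0.615, 0.237] pointing down, gripper open.
Joint ranges: [-2.86, 2.86], [-0.3, 2.09], [-1.38, 1.24], [0.06, 2.45], [-1.56, 4.7], [0.09, 2.05], [-2.69, 2.69]. Speed limits (rad/s): [2.57, 2.57, 3.14, 3.14, 3.14, 3.14, 3.14].

INTERFACE

Orientations are given as [roll, pitch, yaw] about the fixed x, y, z axes, in that order (R = Rz(yaw) Ry(pitch) Rx(roll)).
In Python, from plant import env gives the robot as it stands.
- The arm moves only by the tool apply_moves, never from a script. Its argument "series" is text: rows parted by semicolons, each of 7 numbers parted by spaces: the gripper command: -1 is shut, 1 is fully open, values between are in proportion, then the shift along the tool's x, y, z as a fraction of full scale, then the turn, a rotation vector about the tool's x, y, z as a fraction of full scale. A call has 1 to 12 rows; each row shifts and turns the commanded pose from where the row before left it, along the tool's axes as they then stand; what a row does not reach is not made up. Full scale, the value 1, is 4 cm for a shift and 6 degrees for a turn. A row lasts 1/8 s, in which the tool goes at most 62.5 mm and 10.7 degrees, less where a joint would pass 70% of its speed; a pose out of reach is approached as far as the arm can. A call with a number of a shift or a turn outside -1 to 1 is refused whole. A call with a gripper value outside its range is refused whole. The fingers move at their own pace and stop on an object; "grip_force" is the grip in N (left out, the last holds). Time passes only in rows, so rows that do not move let the fingers close. It gives the time, the measured TCP pose, the force, the opening and the grip force at its end, in the units of the state.
- env.get_obs(): the state, without advancing time (a new reading comes with each control period).
- env.get_image(name): name is "scene" or "side" or "wrist"; returns a dict with "img" (384x512x3 uint8, blue, green, red), "intrinsics" (3x3 intrinsics, pixels), "pose" (4x4, takes a point from camera to world coordinates); the wrist camera has in their place "hand_eye" (4x4, takes a point from camera to tool coordinates, whose origin is the TCP and whose axes are the flange's). Camera axes: x right, y down, z forward; pixel columns grow to the right and rows downward; lengths in m; the calibration is good to about 2 mm. A picture is of the moment at which its call begins: read the wrist's pose just before it. There is no depth.
- env.job_done(): hands the job in; it is judged then, once.
The state is a dict: "time_s": time; "q": joint angles; "qd": joint speeds; "effort": joint torques, N m; "tcp_pos": TCP position; "ee_rot": TCP orientation; "wrist_force": force on the tool from outside, world axes, zero at the start; "ft_torque": the same for the moment, N m; "opening": opening from 0.0 (shut) to 1.0 (fully open); "grip_force": force on a finger pad.
Only numpy, scipy, OpenCV 4.12 (cv2) and the standard library are available. Lean on these libraries where they do the work, as an engineer would, in place of code of your own. Each camera call takes 0.05 s, during which the arm holds its last target. There are 200 camera calls.

TASK

Brace the square jar in the bench clamp: push the sliding jaw home until it presses the jar against the fixed jaw, then swing the lock lever fully round behind the jaw. Then twist the tight lid counter-clockwise until its threads let go, and lift it straight off, without twisting or lifting the jar out of the clamp or disturbing the things nearby. Finish while still holding the lid in the gripper, level and still, just above the open jar with a clear gap of about two centimetres.

Things in the scene. Friction and masses are not known exactly. Their poses are not given: they have to be found in the camera images.
- clamp: Bench jar clamp, fixed: aluminium plate 110 x 245 x 12 mm, yaw within 0.3 rad. Origin at bench height where the jar's axis stands when clamped, z up. Dark steel fixed jaw (76 mm wide, top 45 mm above the bench), rubber face at y = +33 mm; the sliding jaw moves along +y towards it. Plate spans y = -190 to +55 mm.
- jaw (a joint): Sliding jaw (dark steel, 70 mm wide, top 45 mm above the bench), m: 0 fully back, starts at 0.002 to 0.016, about 0.036 when it presses the jar on the fixed jaw. Slides along the clamp's +y against 3 N of friction and stays where left, but gives way if pushed back unless locked.
- jaw_post (a point): Point 58 mm above the bench on the axis of the sliding jaw's upright round steel post (14 mm thick, free from 33 to 77 mm above the bench), 43 mm behind the jaw's face. Grip or push the post to move the jaw; pressing home with about 15 N is right.
- lock (a joint): Lock lever on a vertical pivot, rad, growing clockwise seen from above. 0 = open, handle to the clamp's +x (starts 0 to 0.2); 1.57 = handle to the clamp's -y, its 49 mm strut straight behind the jaw; stop at 1.62. The strut only gets behind a jaw that is home (0.033 or more) and presses it the last half mm, a few N at the knob. Stays where left.
- lock_knob (a point): Point 58 mm above the bench on the axis of the lever's upright round black knob (16 mm thick, free from 35 to 72 mm above the bench), 62 mm from the pivot.
- lock_pivot (a point): Point 58 mm above the bench on the lever's pivot axis; fixed on the clamp at x = 0, y = -133 mm.
- jar: Square white plastic jar, 66 x 66 x 58 mm, round neck 40 mm across up to 82 mm; about 0.45 kg. Stands loose on the clamp's plate (12 mm above the bench) between the jaws, sides nearly parallel to the clamp, 3 to 9 mm from the fixed jaw. Origin at the centre of its underside, z up.
- jar_mouth (a point): Centre of the jar's rim, 82 mm above its underside, z up.
- lid: Round grey knurled twist-off lid, 60 mm across, 23 mm high, 0.05 kg. Origin at the centre of its skirt's lower edge, z up; closed, that is 77 mm above the bench, 17 mm below the jar's rim. Three inner lugs hook under three lugs on the jar's neck; a sprung seal presses them together with 22 N, so turning takes about 0.6 N m, which spins a jar that is not braced.
- lid_top (a point): Centre of the lid's top face, axes as the lid's. At the start its x axis is 8 to 32 degrees clockwise of the jar's x axis; the lid is free from 44 to 75 degrees counter-clockwise of it, so a turn of 80 degrees always frees it. It then pops up 2 to 3 mm and lifts straight off; turned farther it meets a stop.
- cal_weight: Brass-coloured check weight with a knob, 37 mm across, 70 mm high; bystander. Origin at the centre of its underside.
- label_roll: White label roll on its end, 80 mm across, 53 mm high; bystander. Origin at the centre of its underside.
- temp_logger: Flat white temperature logger, 86 x 52 x 22 mm; bystander. Origin at the centre of its underside.
Not all that is in view belongs to the job. What is shaped like the lid but turquoise is not meant. What is shaped like the jar but blue is not meant.

How it is judged:
By the outcome, as a careful person would: the job done as asked, in the order asked, and still so for the second after the job is handed in, while the arm keeps its last pose, push and grip.
It also fails if it takes over 51 s, if anything falls off the work surface, if the arm or the gripper's body presses on something with over 40 N, if the wrist force passes 120 N, or if a joint passes its speed limit or range.

## Working session

There is one attempt and no reset: what is moved stays moved. The work goes in short steps, Python scripts to look and compute and a tool call to move; the robot and the scene stay as the last step left them, time stands still between calls to the robot, and variables do not carry over. Pictures are saved under pics/ and viewed, at most 10 in all, crops included, and the job is handed in when it is done.

Besides the shell and the picture viewer there is one more tool, called after "Call:" as name(argument=value, ...), one argument or row to a line, values as JSON. apply_moves: Moves the arm, as the interface text tells. Its arguments: {"type":"object","properties":{"series":{"type":"string"},"grip_force":{"type":"number"}},"required":["series"]}

```bash
mkdir -p pics; cat > h.py <<'E'
import numpy as np, cv2
from plant import env
from scipy.spatial.transform import Rotation as R
def snap(n,f):
    o=env.get_obs(); d=env.get_image(n); cv2.imwrite('pics/'+f,d['img'])
    if 'pose' in d: P=np.array(d['pose'])
    else:
        T=np.eye(4);T[:3,:3]=R.from_euler('xyz',o['ee_rot']).as_matrix();T[:3,3]=o['tcp_pos'];P=T@np.array(d['hand_eye'])
    K=np.array(d['intrinsics']); np.savez('pics/'+f[:-4]+'.npz',K=K,P=P)
    return d['img'],K,P
def ray(f,u,v,z):
    a=np.load('pics/'+f+'.npz');d=a['P'][:3,:3]@np.linalg.inv(a['K'])@[u,v,1];c=a['P'][:3,3]
    return c+d*(z-c[2])/d[2]
def proj(f,p):
    a=np.load('pics/'+f+'.npz');q=a['K']@(a['P'][:3,:3].T@(np.array(p)-a['P'][:3,3]));return q[:2]/q[2]
E
python3 - <<'E'
from h import *
print(env.get_obs())
a=[snap(n,n+'0.png')for n in('scene','side','wrist')]
for x in a: print(x[2].round(3).tolist(),x[1][0,0])
cv2.imwrite('pics/ab.png',cv2.resize(np.hstack([a[0][0],a[1][0]]),(800,300)))
E
```

```text
{'time_s': 0.0, 'q': array([-1.22893173,  0.32182848, -0.0700712 ,  1.45168485,  0.02258925,
        1.37077658, -0.05688987]), 'qd': array([-0.00318075,  0.00108322, -0.00024456, -0.00223995, -0.00017496,
       -0.00182029, -0.00049144]), 'effort': array([-8.50683500e-05, -4.91277266e+01, -4.03877953e-01, -3.12524557e+01,
       -6.39783195e-02,  4.38311999e-02,  1.76490903e-04]), 'tcp_pos': array([0.209134  , 0.61488223, 0.23545286]), 'ee_rot': array([-3.13968425e+00,  9.15346858e-05,  2.81385408e+00]), 'wrist_force': array([-0.66463095, -0.20185105, -0.26397293]), 'ft_torque': array([-0.05782874,  0.04925394, -0.0353482 ]), 'grip_force': 0.0, 'opening': 0.9989590704902989}
[[0.63, -0.541, 0.558, -0.226], [-0.777, -0.426, 0.464, -0.682], [-0.013, -0.725, -0.688, 1.033], [0.0, 0.0, 0.0, 1.0]] 490.7221067015418
[[0.988, -0.086, 0.125, 0.39], [-0.151, -0.602, 0.784, -0.821], [0.008, -0.794, -0.608, 0.693], [0.0, 0.0, 0.0, 1.0]] 361.8032318806672
[[0.322, 0.905, 0.277, 0.131], [0.947, -0.307, -0.095, 0.64], [-0.001, 0.293, -0.956, 0.384], [0.0, 0.0, 0.0, 1.0]] 268.5559553598086
```

View pics/scene0.png

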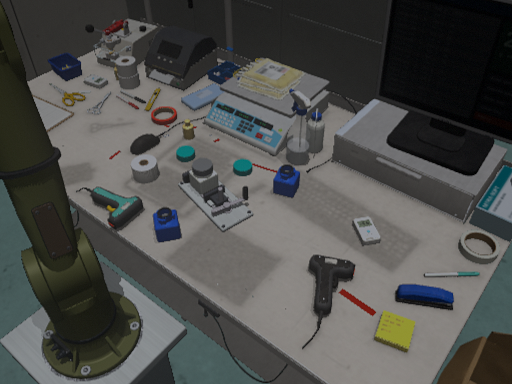

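View pics/side0.png

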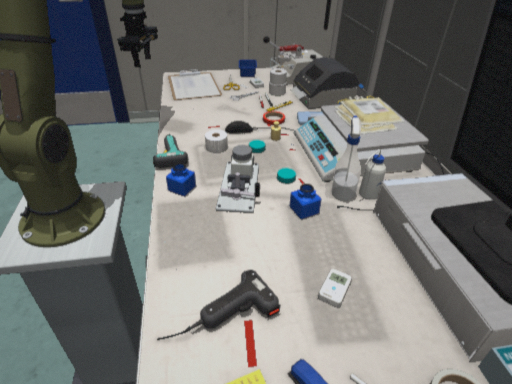

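The clamp with the jar and grey lid is at scene (203,165) and side (241,150). The knob is at scene (245,192) and side (257,188).

```bash
python3 - <<'E'
from h import *
for f,pts in(('scene0',{'lid':(203,166,.1),'knob':(245,188,.072),'label':(145,162,.053),'wt':(188,124,.07),'bj1':(167,214,.08),'bj2':(288,171,.08),'p1':(217,227,.012),'p2':(252,209,.012),'temp':(366,230,.022),'wt2':(188,130,.035)}),('side0',{'lid':(242,150,.1),'knob':(257,183,.072),'label':(216,132,.053),'p1':(219,208,.012),'p2':(256,211,.012),'wt':(276,125,.07)})):
    for k,p in pts.items(): print(f,k,ray(f,*p).round(3))
a=cv2.imread('pics/scene0.png')[140:235,130:260];b=cv2.imread('pics/side0.png')[130:225,190:320]
cv2.imwrite('pics/c.png',np.hstack([cv2.resize(x,(400,292),interpolation=cv2.INTER_CUBIC)for x in(a,b)]))
E
```

```text
scene0 lid [0.519 0.119 0.1  ]
scene0 knob [ 0.545 -0.017  0.072]
scene0 label [0.459 0.314 0.053]
scene0 wt [0.668 0.331 0.07 ]
scene0 bj1 [0.33  0.077 0.08 ]
scene0 bj2 [ 0.672 -0.075  0.08 ]
scene0 p1 [ 0.422 -0.015  0.012]
scene0 p2 [ 0.537 -0.048  0.012]
scene0 temp [ 0.661 -0.35   0.022]
scene0 wt2 [0.676 0.343 0.035]
side0 lid [0.523 0.127 0.1  ]
side0 knob [ 0.547 -0.01   0.072]
side0 label [0.458 0.337 0.053]
side0 p1 [ 0.433 -0.034  0.012]
side0 p2 [ 0.536 -0.062  0.012]
side0 wt [0.676 0.328 0.07 ]
```

View pics/c.png

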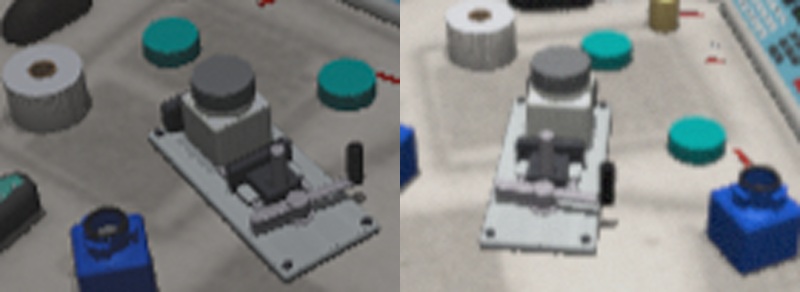

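The crops show the clamp yawed about -0.27 rad, with the jaw post behind the jar and the lever's knob on the +x side. Next I move the wrist camera over it.

```bash
cat >> h.py <<'E'
def plan(pos,yaw,n,g=1,start=None):
    """rows from commanded/measured pose to a tool-down target, straight line, even turn"""
    o=env.get_obs(); p,y=(np.array(o['tcp_pos']),o['ee_rot'][2]) if start is None else (np.array(start[0]),start[1])
    dy=(yaw-y+np.pi)%(2*np.pi)-np.pi; p0=p.copy(); y0=y; out=[]
    for i in range(n):
        M=R.from_euler('xyz',[np.pi,0,y]).as_matrix()
        d=(M.T@(p0+(np.array(pos)-p0)*(i+1)/n-p)/.04).round(2); r=round(-(y0+dy*(i+1)/n-y)/np.radians(6),2)
        p=p+M@d*.04; y-=r*np.radians(6); out.append(f'{g:g} {d[0]:g} {d[1]:g} {d[2]:g} 0 0 {r:g}')
    print('; '.join(out)); return p,y
E
python3 - <<'E'
from h import *
s=plan((.335,.35,.25),2.08,8); plan((.50,.04,.27),1.30,9,start=s)
E
```

```text
1 -0.64 -0.66 -0.04 0 0 0.88; 1 -0.7 -0.59 -0.05 0 0 0.87; 1 -0.74 -0.53 -0.04 0 0 0.88; 1 -0.8 -0.46 -0.05 0 0 0.87; 1 -0.83 -0.39 -0.04 0 0 0.88; 1 -0.86 -0.3 -0.05 0 0 0.88; 1 -0.89 -0.23 -0.04 0 0 0.87; 1 -0.91 -0.14 -0.05 0 0 0.88
1 -0.98 -0.02 -0.06 0 0 0.83; 1 -0.97 0.06 -0.05 0 0 0.82; 1 -0.96 0.15 -0.06 0 0 0.83; 1 -0.95 0.23 -0.05 0 0 0.83; 1 -0.92 0.32 -0.06 0 0 0.83; 1 -0.9 0.39 -0.05 0 0 0.82; 1 -0.85 0.47 -0.06 0 0 0.83; 1 -0.82 0.53 -0.05 0 0 0.83; 1 -0.76 0.61 -0.06 0 0 0.83
```

Call:
apply_moves(
  series="1 -0.64 -0.66 -0.04 0 0 0.88; 1 -0.7 -0.59 -0.05 0 0 0.87; 1 -0.74 -0.53 -0.04 0 0 0.88; 1 -0.8 -0.46 -0.05 0 0 0.87; 1 -0.83 -0.39 -0.04 0 0 0.88; 1 -0.86 -0.3 -0.05 0 0 0.88; 1 -0.89 -0.23 -0.04 0 0 0.87; 1 -0.91 -0.14 -0.05 0 0 0.88; 1 -0.98 -0.02 -0.06 0 0 0.83; 1 -0.97 0.06 -0.05 0 0 0.82",
)

```text
time_s: 1.4
tcp_pos: [0.3729, 0.2792, 0.2556]
ee_rot: [3.141, -0.0, 1.902]
wrist_force: [0.9, -0.4, -0.4]
opening: 1.005
grip_force: 0.0
```

Call:
apply_moves(
  series="0.2 -0.96 0.15 -0.06 0 0 0.83; 0.2 -0.95 0.23 -0.05 0 0 0.83; 0.2 -0.92 0.32 -0.06 0 0 0.83; 0.2 -0.9 0.39 -0.05 0 0 0.82; 0.2 -0.85 0.47 -0.06 0 0 0.83; 0.2 -0.82 0.53 -0.05 0 0 0.83; 0.2 -0.76 0.61 -0.06 0 0 0.83; 0.2 0 0 0 0 0 0; 0.2 0 0 0 0 0 0",
)

```text
time_s: 2.52
tcp_pos: [0.4997, 0.0401, 0.2708]
ee_rot: [-3.141, -0.0, 1.299]
wrist_force: [0.4, 1.1, 0.6]
opening: 0.598
grip_force: 0.0
```

```bash
python3 - <<'E'
from h import *
print(env.get_obs()['tcp_pos'],env.get_obs()['ee_rot'],env.get_obs()['q'])
a=snap('wrist','w1.png')[0]; cv2.imwrite('pics/w1b.png',cv2.resize(a,(800,600),interpolation=cv2.INTER_CUBIC))
E
```

```text
[0.49972646 0.04009631 0.27082148] [-3.14096388e+00 -3.39276128e-04  1.29874877e+00] [-0.65298263 -0.02931518  0.5137136   1.77550603  0.01406595  1.39207765
 -0.41400726]
```

View pics/w1b.png

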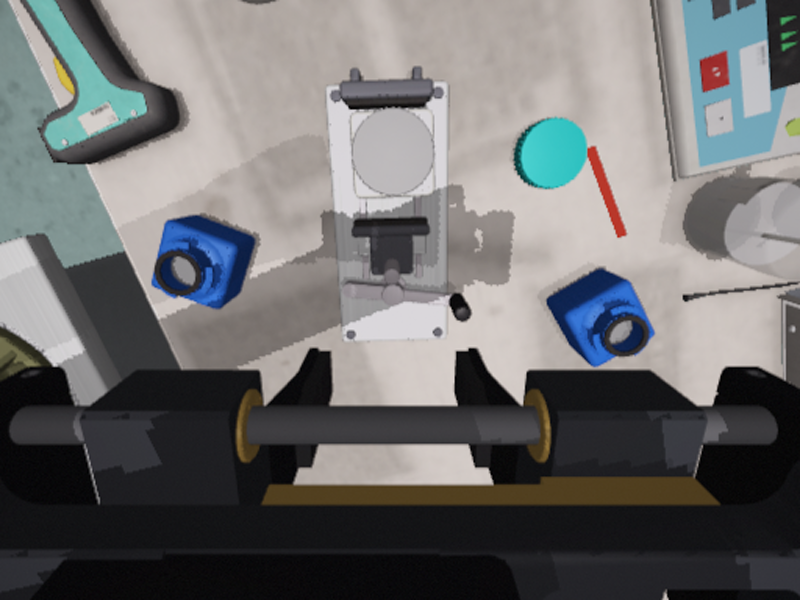

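```bash
python3 - <<'E'
from h import *
s=1.5625
c=[ray('w1',u/s,v/s,.012)[:2] for u,v in((327,84),(343,340),(446,338),(448,82))]
TL,BL,BR,TR=c; print(np.array(c).round(4).tolist(),[np.linalg.norm(x).round(4) for x in(TL-BL,TR-BR,TR-TL,BR-BL)])
yd=(TL+TR-BL-BR);yd/=np.linalg.norm(yd);xd=np.array([yd[1],-yd[0]])
O=(TL+TR+BL+BR)/4+yd*.0675; print('yaw',np.arctan2(xd[1],xd[0]),'O',O)
im=cv2.imread('pics/w1.png')
g=cv2.cvtColor(im,cv2.COLOR_BGR2GRAY)
x=cv2.HoughCircles(cv2.medianBlur(g,3)[50:150,200:300],cv2.HOUGH_GRADIENT,1,50,param1=80,param2=15,minRadius=20,maxRadius=32)
print(x)
if x is not None:
  l=ray('w1',x[0,0,0]+200,x[0,0,1]+50,.1);print('lid',l,((l[:2]-O)@xd,(l[:2]-O)@yd))
l=ray('w1',393/s,151/s,.1);print('lid hand',l,((l[:2]-O)@xd,(l[:2]-O)@yd))
for n,u,v,z in(('knob',461,311,.072),('post',391,271,.077),('pivot',393,291,.045)):
  l=ray('w1',u/s,v/s,z);print(n,l,((l[:2]-O)@xd,(l[:2]-O)@yd))
for n,p in(('post0',(0,-.112,.077)),('post16',(0,-.096,.077)),('pivot',(0,-.133,.04)),('knob',(.062,-.133,.072)),('fixjaw',(0,.033,.045))):
  q=O+p[0]*xd+p[1]*yd; print(n,proj('w1',[*q,p[2]])*s)
cv2.imwrite('pics/w1c.png',cv2.resize(im[40:225,190:320],(562,800)) [:600])
cv2.imwrite('pics/w1c.png',cv2.resize(im[45:220,200:310],None,fx=3.4,fy=3.4,interpolation=cv2.INTER_CUBIC))
E
```

```text
[[0.4846, 0.2046], [0.4253, -0.0294], [0.5294, -0.0561], [0.5871, 0.1777]] [np.float64(0.2414), np.float64(0.2408), np.float64(0.106), np.float64(0.1075)]
yaw -0.24503913502706326 O [0.52296078 0.13966242]
[[[47.5 46.5 30.3]]]
lid [0.51997846 0.13303489 0.1       ] (np.float64(-0.0012854352069627476), np.float64(-0.007153044509606803))
lid hand [0.52427775 0.13168359 0.1       ] (np.float64(0.003213250811771112), np.float64(-0.007420995442972048))
knob [ 0.54649344 -0.00951951  0.072     ] (np.float64(0.05902037362283269), np.float64(-0.13901665424662007))
post [0.49766847 0.04227318 0.077     ] (np.float64(-0.0009107065789204262), np.float64(-0.10061578358957253))
pivot [0.49225873 0.01655955 0.045     ] (np.float64(7.913979974754834e-05), np.float64(-0.1268736661983899))
post0 [392.45689213 284.1792583 ]
post16 [391.94063749 265.5448855 ]
pivot [393.08557837 295.84769116]
knob [464.5837657 304.3255628]
fixjaw [387.71274166 101.91960031]
```

View pics/w1c.png

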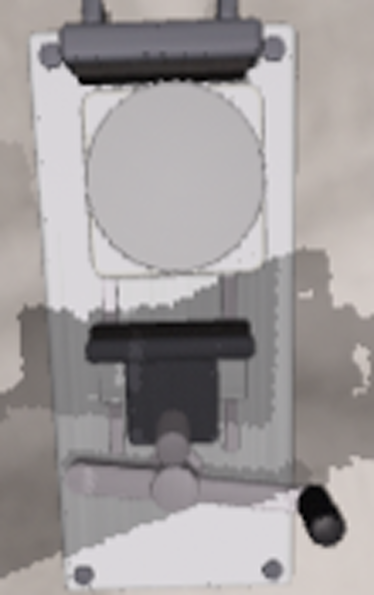

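The crop shows the lid centre at full-image pixel (251.5,96.8), the post top at (251,176.5), the knob top at (296,200) and the pivot at about (251.5,188).

```bash
python3 - <<'E'
from h import *
O=np.array([.52296,.13966]);yw=-.245;xd=np.array([np.cos(yw),np.sin(yw)]);yd=np.array([-xd[1],xd[0]])
for n,u,v,z in(('lid',251.5,96.8,.1),('post',250.9,176.5,.077),('knob',295.9,200,.072)):
  l=ray('w1',u,v,z);d=l[:2]-O;print(n,l.round(4),d@xd,d@yd)
p=ray('w1',250.9,176.5,.077)
# tcp is 5 mm below grasp point; grasp at z .058 -> tcp .053
s=plan((p[0],p[1],.11),1.326,4,g=-.2); plan((p[0],p[1],.055),1.326,3,g=-.2,start=s)
E
```

```text
lid [0.5242 0.1315 0.1   ] 0.0031862481287279784 -0.007586939715252676
post [0.4974 0.0381 0.077 ] -0.00016545219278424686 -0.10472972589462887
knob [ 0.5473 -0.0112  0.072 ] 0.060215461967718556 -0.14042657167016517
-0.2 -0.02 -0.01 1.01 0 0 -0.06; -0.2 -0.02 -0.01 1 0 0 -0.06; -0.2 -0.02 -0.01 1.01 0 0 -0.06; -0.2 -0.02 -0.01 1 0 0 -0.06
-0.2 -0 0 0.46 0 0 -0; -0.2 -0 0 0.46 0 0 -0; -0.2 -0 0 0.46 0 0 -0
```

Call:
apply_moves(
  series="-0.2 -0.02 -0.01 1 0 0 -0.06; -0.2 -0.02 -0.01 1 0 0 -0.06; -0.2 -0.02 -0.01 1 0 0 -0.06; -0.2 -0.02 -0.01 1 0 0 -0.06; -0.2 0 0 0.46 0 0 0; -0.2 0 0 0.46 0 0 0; -0.2 0 0 0.46 0 0 0; -0.2 0 0 0 0 0 0; -1 0 0 0 0 0 0; -1 0 0 0 0 0 0; -1 0 0 0 0 0 0",
  grip_force=15,
)

```text
time_s: 3.95
tcp_pos: [0.4976, 0.038, 0.0564]
ee_rot: [-3.141, -0.001, 1.325]
wrist_force: [0.2, 0.8, 6.5]
opening: 0.151
grip_force: 15.0
```

Call:
apply_moves(
  series="-1 0.2 0 0 0 0 0; -1 0.2 0 0 0 0 0; -1 0.2 0 0 0 0 0; -1 0 0 0 0 0 0",
  grip_force=30,
)

```text
time_s: 4.45
tcp_pos: [0.5033, 0.0606, 0.0564]
ee_rot: [-3.141, 0.001, 1.325]
wrist_force: [-3.7, -1.7, 5.7]
opening: 0.151
grip_force: 30.0
```

Call:
apply_moves(
  series="-1 0.06 0 0 0 0 0; -1 0.04 0 0 0 0 0; -1 0 0 0 0 0 0",
)

```text
time_s: 4.82
tcp_pos: [0.5038, 0.0625, 0.0564]
ee_rot: [-3.14, 0.003, 1.323]
wrist_force: [-4.8, -6.0, 7.9]
opening: 0.152
grip_force: 30.0
```

Call:
apply_moves(
  series="-1 0.06 0 0 0 0 0; -1 0.06 0 0 0 0 0; -1 0 0 0 0 0 0",
)

```text
time_s: 5.2
tcp_pos: [0.5046, 0.0658, 0.0564]
ee_rot: [-3.14, 0.005, 1.323]
wrist_force: [-5.9, -8.6, 10.6]
opening: 0.148
grip_force: 30.0
```

Call:
apply_moves(
  series="-1 0.06 0 0 0 0 0; -1 0.06 0 0 0 0 0; -1 0 0 0 0 0 0",
)

```text
time_s: 5.58
tcp_pos: [0.5046, 0.066, 0.0564]
ee_rot: [-3.138, 0.011, 1.321]
wrist_force: [-9.6, -17.1, 15.4]
opening: 0.153
grip_force: 30.0
```

```bash
python3 - <<'E'
from h import *
o=env.get_obs();p=o['tcp_pos']
s=plan((p[0],p[1],.115),1.326,2,g=0); s=plan((.5473,-.0112,.115),2.11,8,g=0,start=s); plan((.5473,-.0112,.055),2.11,3,g=0,start=s)
E
```

```text
0 0 0 -0.73 0 0 -0.03; 0 0 0 -0.74 0 0 -0.02
0 -0.2 0.19 0 0 0 -0.94; 0 -0.22 0.16 0 0 0 -0.93; 0 -0.24 0.15 0 0 0 -0.94; 0 -0.24 0.12 0 0 0 -0.93; 0 -0.26 0.1 0 0 0 -0.94; 0 -0.27 0.07 0 0 0 -0.94; 0 -0.27 0.04 0 0 0 -0.93; 0 -0.27 0.02 0 0 0 -0.94
0 -0 0 0.5 0 0 0; 0 -0 0 0.5 0 0 0; 0 -0 0 0.5 0 0 0
```

Call:
apply_moves(
  series="-1 -0.2 0 0 0 0 0; 0 0 0 0 0 0 0; 0 0 0 0 0 0 0; 0 0 0 0 0 0 0; 0 0 0 -0.75 0 0 0; 0 0 0 -0.75 0 0 0; 0 0 0 0 0 0 0",
)

```text
time_s: 6.45
tcp_pos: [0.5068, 0.067, 0.1179]
ee_rot: [3.137, -0.003, 1.325]
wrist_force: [0.4, 0.1, -0.2]
opening: 0.499
grip_force: 0.0
```

```bash
python3 - <<'E'
from h import *
o=env.get_obs();print(o['tcp_pos'],o['ee_rot'])
s=plan((.5473,-.0112,.115),2.11,8,g=0); plan((.5473,-.0112,.055),2.11,3,g=0,start=s)
E
```

```text
[0.50678716 0.06703035 0.11792578] [ 3.13736146e+00 -2.76742949e-03  1.32530984e+00]
0 -0.21 0.18 0.01 0 0 -0.94; 0 -0.22 0.16 0.01 0 0 -0.93; 0 -0.24 0.14 0.01 0 0 -0.94; 0 -0.25 0.12 0.01 0 0 -0.94; 0 -0.26 0.09 0.01 0 0 -0.93; 0 -0.27 0.06 0 0 0 -0.94; 0 -0.27 0.04 0.01 0 0 -0.94; 0 -0.27 0.01 0.01 0 0 -0.93
0 -0 -0 0.5 0 0 -0; 0 -0 -0 0.5 0 0 -0; 0 -0 -0 0.5 0 0 -0
```

Call:
apply_moves(
  series="0 -0.21 0.18 0.01 0 0 -0.94; 0 -0.22 0.16 0.01 0 0 -0.94; 0 -0.24 0.14 0.01 0 0 -0.94; 0 -0.25 0.12 0.01 0 0 -0.94; 0 -0.26 0.09 0.01 0 0 -0.94; 0 -0.27 0.06 0 0 0 -0.94; 0 -0.27 0.04 0.01 0 0 -0.94; 0 -0.27 0.01 0.01 0 0 -0.93; 0 0 0 0.5 0 0 0; 0 0 0 0.5 0 0 0; 0 0 0 0.5 0 0 0; 0 0 0 0 0 0 0",
)

```text
time_s: 7.95
tcp_pos: [0.5433, -0.0116, 0.0504]
ee_rot: [-3.137, -0.002, 2.111]
wrist_force: [-0.5, -0.8, 1.1]
opening: 0.497
grip_force: 0.0
```

Call:
apply_moves(
  series="-1 0 0 0 0 0 0; -1 0 0 0 0 0 0; -1 0 0 0 0 0 0",
  grip_force=8,
)

```text
time_s: 8.32
tcp_pos: [0.5459, -0.0116, 0.0536]
ee_rot: [3.14, 0.0, 2.111]
wrist_force: [0.4, 0.2, 0.7]
opening: 0.245
grip_force: 0.0
```

```bash
python3 - <<'E'
from h import *
o=env.get_obs();print(o['tcp_pos'],o['opening']*87,o['wrist_force'])
a=snap('wrist','w2.png')[0]; snap('scene','s2.png')
cv2.imwrite('pics/w2b.png',cv2.resize(a,(640,480),interpolation=cv2.INTER_CUBIC))
E
```

```text
[ 0.54592601 -0.01159339  0.05362598] 21.28519374557804 [0.36606809 0.24173267 0.71765741]
```

View pics/w2b.png

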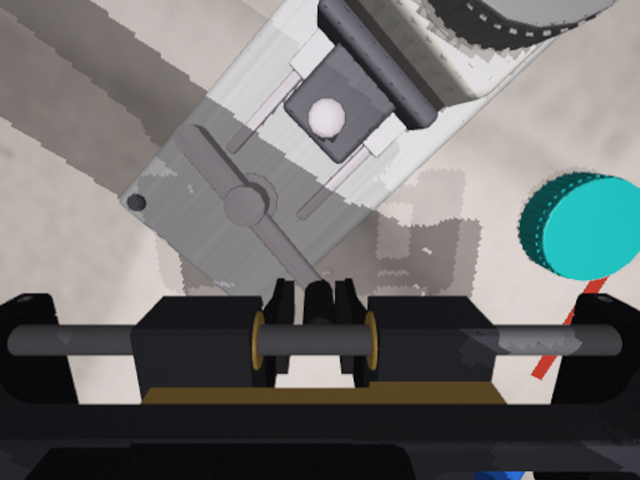

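The knob stands between the fingers, and the jaw is against the jar. Next I swing the lever along its arc.

```bash
python3 - <<'E'
from h import *
O=np.array([.523,.140]);yw=-.245;yd=np.array([-np.sin(yw),np.cos(yw)]);pv=O-.133*yd
o=env.get_obs();print(o['tcp_pos'])
s=(np.array([.5460,-.0116,.0536]),2.111)
pts=np.linspace(.124,1.60,13)
for i,a in enumerate(pts):
    t=yw-a; q=pv+.062*np.array([np.cos(t),np.sin(t)])
    s=plan((*q,.0536),2.111-.785*i/12,1,g=-1,start=s)
E
```

```text
[ 0.54717486 -0.01163069  0.05385317]
-1 -0.03 0.06 0 0 0 -0
-1 -0.11 -0.16 -0 0 0 0.62
-1 -0.09 -0.16 -0 0 0 0.63
-1 -0.09 -0.17 -0 0 0 0.62
-1 -0.08 -0.17 -0 0 0 0.63
-1 -0.07 -0.18 -0 0 0 0.62
-1 -0.06 -0.18 -0 0 0 0.63
-1 -0.05 -0.19 -0 0 0 0.62
-1 -0.04 -0.18 -0 0 0 0.63
-1 -0.02 -0.19 -0 0 0 0.62
-1 -0.02 -0.19 -0 0 0 0.63
-1 -0 -0.19 -0 0 0 0.62
-1 0 -0.19 -0 0 0 0.63
```

Call:
apply_moves(
  series="-1 0 0 0 0 0 0; -1 -0.11 -0.16 0 0 0 0.62; -1 -0.09 -0.16 0 0 0 0.63; -1 -0.09 -0.17 0 0 0 0.62; -1 -0.08 -0.17 0 0 0 0.63; -1 -0.07 -0.18 0 0 0 0.62",
  grip_force=12,
)

```text
time_s: 9.18
tcp_pos: [0.524, -0.0419, 0.0538]
ee_rot: [3.137, 0.002, 1.781]
wrist_force: [5.8, -1.5, -2.1]
opening: 0.18
grip_force: 12.0
```

Call:
apply_moves(
  series="-1 -0.06 -0.18 0 0 0 0.63; -1 -0.05 -0.19 0 0 0 0.62; -1 -0.04 -0.18 0 0 0 0.63; -1 0 0 0 0 0 0",
)

```text
time_s: 9.68
tcp_pos: [0.5016, -0.0519, 0.0537]
ee_rot: [3.14, 0.002, 1.587]
wrist_force: [2.0, -6.0, 2.3]
opening: 0.178
grip_force: 12.0
```

Call:
apply_moves(
  series="-1 -0.02 -0.19 0 0 0 0.62; -1 -0.02 -0.19 0 0 0 0.63; -1 0 -0.19 0 0 0 0.62; -1 0 -0.19 0 0 0 0.63; -1 0 0 0 0 0 0",
)

```text
time_s: 10.3
tcp_pos: [0.4736, -0.0513, 0.0537]
ee_rot: [3.134, 0.001, 1.326]
wrist_force: [7.8, -6.9, -4.2]
opening: 0.179
grip_force: 12.0
```

```bash
cat > lk.py <<'E'
from h import *
O=np.array([.523,.140]);yw=-.245;xd=np.array([np.cos(yw),np.sin(yw)]);yd=np.array([-np.sin(yw),np.cos(yw)]);pv=O-.133*yd
o=env.get_obs();d=np.array(o['tcp_pos'][:2])-pv;F=np.array(o['wrist_force'][:2])
print('lock est',-np.arctan2(d@yd,d@xd),'r',np.linalg.norm(d),'F',F@xd,F@yd,o['ee_rot'],o['opening'])
E
python3 lk.py
```

```text
lock est 1.5945348185883246 r 0.06461913332341294 F 9.268288785933912 -4.788396052620026 [3.13443421e+00 1.47805854e-03 1.32556625e+00] 0.17912216460285352
```

Call:
apply_moves(
  series="-1 0 -0.08 0 0 0 0; -1 0 -0.06 0 0 0 0; -1 0 0 0 0 0 0",
  grip_force=20,
)

```text
time_s: 10.68
tcp_pos: [0.4717, -0.051, 0.054]
ee_rot: [3.126, 0.002, 1.326]
wrist_force: [17.5, -9.1, -17.0]
opening: 0.176
grip_force: 20.1
```

```bash
python3 lk.py
```

```text
lock est 1.6239828047472 r 0.06479730408753569 F 19.207763587770764 -4.601512487309029 [3.12627213e+00 1.68317124e-03 1.32566237e+00] 0.1764100022060973
```

Call:
apply_moves(
  series="-1 0 0.18 0 0 0 0; 0 0 0 0 0 0 0; 0 0 0 0 0 0 0; 0 0 0 0 0 0 0; 0.6 0 0 -0.7 0 0 0; 1 0.3 0 -0.9 0 0 0; 1 0.8 0 -0.9 0 0 0; 1 1 0 -0.9 0 0 0; 1 1 0 -0.7 0 0 0; 1 0.6 0 0 0 0 0; 1 0 0 0 0 0 0; 1 0 0 0 0 0 0",
)

```text
time_s: 12.18
tcp_pos: [0.5074, 0.0922, 0.2156]
ee_rot: [-3.14, 0.002, 1.324]
wrist_force: [0.5, 0.2, -0.8]
opening: 0.999
grip_force: 0.0
```

```bash
python3 - <<'E'
from h import *
o=env.get_obs();print(o['tcp_pos'],o['ee_rot'],o['wrist_force'])
a=snap('wrist','w3.png')[0]
cv2.imwrite('pics/w3b.png',cv2.resize(a[:300],(800,469),interpolation=cv2.INTER_CUBIC))
E
```

```text
[0.5073562  0.09217893 0.215555  ] [-3.13952153e+00  2.34771430e-03  1.32411331e+00] [ 0.46959429  0.18236469 -0.82062096]
```

View pics/w3b.png

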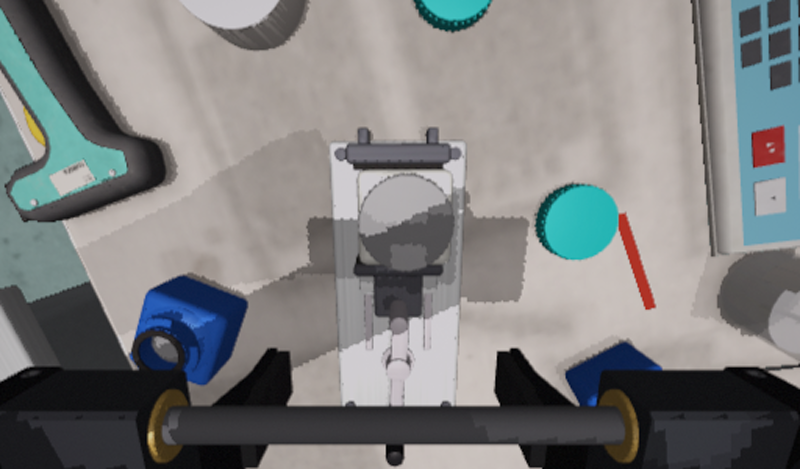

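The lever lies straight behind the jaw with its strut in place. The lid sits centred at full-image pixel (260,142), between the two jaws.

```bash
python3 - <<'E'
from h import *
O=np.array([.523,.140]);yw=-.245;xd=np.array([np.cos(yw),np.sin(yw)]);yd=np.array([-np.sin(yw),np.cos(yw)])
l=ray('w3',260.2,142.1,.1);print(l,(l[:2]-O)@xd,(l[:2]-O)@yd)
p=l[:2]
s=plan((*p,.13),1.326,3); plan((*p,.089),1.326,2,start=s)
E
```

```text
[0.52668668 0.13913672 0.1       ] 0.0037859763117773183 5.672764221473822e-05
1 0.42 0.06 0.71 0 0 -0.01; 1 0.42 0.06 0.72 0 0 -0.01; 1 0.42 0.06 0.71 0 0 -0
1 0 -0 0.51 0 0 -0; 1 0 -0 0.52 0 0 -0
```

Call:
apply_moves(
  series="1 0.42 0.06 0.71 0 0 0; 1 0.42 0.06 0.72 0 0 0; 1 0.42 0.06 0.71 0 0 0; 1 0 0 0.51 0 0 0; 1 0 0 0.52 0 0 0; 1 0 0 0 0 0 0; 1 0 0 0 0 0 0",
)

```text
time_s: 13.1
tcp_pos: [0.5279, 0.1403, 0.0908]
ee_rot: [3.141, -0.0, 1.324]
wrist_force: [-0.5, 0.8, -0.3]
opening: 0.996
grip_force: 0.0
```

Call:
apply_moves(
  series="-1 0 0 0 0 0 0; -1 0 0 0 0 0 0; -1 0 0 0 0 0 0; -1 0 0 0 0 0 0",
  grip_force=8,
)

```text
time_s: 13.6
tcp_pos: [0.5277, 0.1413, 0.0904]
ee_rot: [3.141, -0.0, 1.326]
wrist_force: [0.1, 0.1, 1.2]
opening: 0.683
grip_force: 8.0
```

```bash
python3 - <<'E'
from h import *
o=env.get_obs();print(o)
E
```

```text
{'time_s': 13.6, 'q': array([-0.73798843,  0.23661627,  0.48147134,  1.89577911, -0.12639638,
        1.03812239, -0.44850197]), 'qd': array([-6.74735921e-05,  6.96208271e-04,  1.10000339e-03, -3.58443661e-04,
        6.49444409e-05,  1.20519282e-03,  4.07129368e-04]), 'effort': array([-1.35772163e-02, -3.60925233e+01,  3.41277458e+00, -2.68627399e+01,
       -1.11513566e-01,  2.34906608e-02, -4.32516856e-02]), 'tcp_pos': array([0.52772949, 0.14125068, 0.0904402 ]), 'ee_rot': array([ 3.14105038e+00, -3.52957026e-04,  1.32594281e+00]), 'wrist_force': array([0.07885845, 0.07711197, 1.16171739]), 'ft_torque': array([-0.11512883,  0.04399071,  0.08210081]), 'grip_force': 8.000089342240244, 'opening': 0.6830691366700721}
```

Call:
apply_moves(
  series="0.55 0 0 0 0 0 0; 0.55 -0.05 0 0 0 0 0; 0.55 0 0 0 0 0 0; -1 0 0 0 0 0 0; -1 0 0 0 0 0 0; -1 0 0 0 0 0 0",
  grip_force=50,
)

```text
time_s: 14.35
tcp_pos: [0.5272, 0.1392, 0.0902]
ee_rot: [3.141, 0.0, 1.326]
wrist_force: [1.1, -0.4, -0.8]
opening: 0.68
grip_force: 50.0
```

Call:
apply_moves(
  series="-1 0 0 0 0 0 -0.5; -1 0 0 0 0 0 -0.5; -1 0 0 0 0 0 -0.5; -1 0 0 0 0 0 -0.5; -1 0 0 0 0 0 0",
)

```text
time_s: 14.98
tcp_pos: [0.527, 0.1392, 0.0901]
ee_rot: [-3.142, -0.0, 1.534]
wrist_force: [0.2, 0.5, -3.3]
opening: 0.67
grip_force: 50.0
```

```bash
python3 - <<'E'
from h import *
o=env.get_obs();print(o['tcp_pos'],o['ee_rot'],o['wrist_force'],o['ft_torque'],o['opening'],o['grip_force'])
E
```

```text
[0.52701469 0.139186   0.09006187] [-3.14156256e+00 -1.75129748e-04  1.53410748e+00] [ 0.17090225  0.541509   -3.3084005 ] [-0.03579328 -0.01892263 -0.12639784] 0.6698519549285377 49.99889158643782
```

Call:
apply_moves(
  series="-1 0 0 0 0 0 -0.6; -1 0 0 0 0 0 -0.6; -1 0 0 0 0 0 -0.6",
)

```text
time_s: 15.35
tcp_pos: [0.5269, 0.1391, 0.09]
ee_rot: [-3.141, -0.0, 1.723]
wrist_force: [1.0, -0.6, -0.9]
opening: 0.676
grip_force: 50.0
```

```bash
python3 - <<'E'
from h import *
o=env.get_obs();print(o['tcp_pos'],o['ee_rot'],o['wrist_force'],o['ft_torque'],o['opening'],o['effort'][6])
a=snap('wrist','w4.png')[0];b=snap('scene','s4.png')[0]
cv2.imwrite('pics/w4b.png',np.hstack([cv2.resize(a,(400,300)),cv2.resize(b[130:235,140:280],(400,300),interpolation=cv2.INTER_CUBIC)]))
E
```

```text
[0.52688381 0.1391255  0.090025  ] [-3.14123654e+00 -2.68256176e-04  1.72317974e+00] [ 0.97719276 -0.55187576 -0.87049604] [-0.08632658  0.0101958  -0.45946658] 0.6759218735471237 0.015499677392654121
```

View pics/w4b.png

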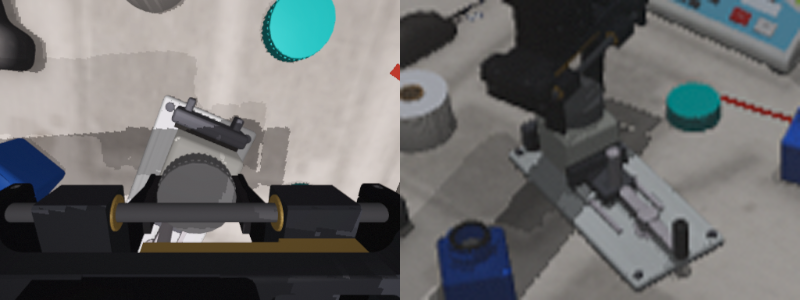

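The jar stays square in the clamp while the lid turns at about 0.5 N m. I continue the twist.

Call:
apply_moves(
  series="-1 0 0 0 0 0 -0.6; -1 0 0 0 0 0 -0.6; -1 0 0 0 0 0 -0.6; -1 0 0 0 0 0 -0.6; -1 0 0 0 0 0 -0.6; -1 0 0 0 0 0 -0.6",
)

```text
time_s: 16.2
tcp_pos: [0.5268, 0.1391, 0.09]
ee_rot: [-3.141, -0.0, 2.1]
wrist_force: [0.9, 0.6, -0.8]
opening: 0.674
grip_force: 50.0
```

```bash
cat >ob.py <<'E'
from h import *
o=env.get_obs();print(o['tcp_pos'],o['ee_rot'],o['wrist_force'],o['ft_torque'],o['opening'],o['q'][6])
E
python3 ob.py
```

```text
[0.52678235 0.13905066 0.09003567] [-3.14109473e+00 -3.45675233e-04  2.09952208e+00] [ 0.92041212  0.64103376 -0.82786504] [-0.03400185 -0.01668406 -0.52306499] 0.6737120405808606 0.3052241555365652
```

Call:
apply_moves(
  series="-1 0 0 0 0 0 -0.6; -1 0 0 0 0 0 -0.6; -1 0 0 0 0 0 -0.6; -1 0 0 0 0 0 -0.6",
)

```text
time_s: 16.7
tcp_pos: [0.5268, 0.1391, 0.0901]
ee_rot: [-3.141, -0.0, 2.351]
wrist_force: [-0.2, -0.3, -0.1]
opening: 0.678
grip_force: 50.0
```

```bash
python3 ob.py
```

```text
[0.52678601 0.13905496 0.09011747] [-3.14117961e+00 -4.75360315e-04  2.35096847e+00] [-0.19500832 -0.29706632 -0.13019927] [-0.13218805  0.0826099  -0.48947512] 0.6775268794245872 0.5497173788280908
```

Call:
apply_moves(
  series="-1 0 0 0 0 0 -0.5; -1 0 0 0 0 0 -0.5; -1 0 0 0 0 0 -0.5; -1 0 0 0 0 0 -0.5",
)

```text
time_s: 17.2
tcp_pos: [0.5269, 0.1391, 0.0906]
ee_rot: [-3.141, -0.0, 2.56]
wrist_force: [-2.4, -0.2, 5.3]
opening: 0.674
grip_force: 50.0
```

```bash
python3 ob.py
```

```text
[0.52689684 0.13907564 0.09060523] [-3.14143322e+00 -4.50996332e-04  2.56027390e+00] [-2.40963002 -0.22737344  5.32023831] [-0.1909905   0.36899939 -0.37156165] 0.6738879536043217 0.7533170804741108
```

Call:
apply_moves(
  series="-1 0 0 0 0 0 -0.5; -1 0 0 0 0 0 -0.5; -1 0 0 0 0 0 -0.5",
)

```text
time_s: 17.58
tcp_pos: [0.5282, 0.1396, 0.0927]
ee_rot: [3.139, 0.002, 2.719]
wrist_force: [-3.1, -0.2, 11.9]
opening: 0.675
grip_force: 50.0
```

```bash
python3 ob.py
```

```text
[0.52822816 0.13958709 0.0927196 ] [3.13942044e+00 1.71895362e-03 2.71851055e+00] [-3.12960731 -0.16000069 11.90895948] [-0.25199116  0.61433995 -0.13178691] 0.6751554056623248 0.9070020502330214
```

The lid popped up 2.7 mm and the torque fell away. I lift it slowly.

Call:
apply_moves(
  series="-1 0 0 -0.07 0 0 0; -1 0 0 -0.1 0 0 0; -1 0 0 -0.1 0 0 0; -1 0 0 0 0 0 0",
)

```text
time_s: 18.08
tcp_pos: [0.5271, 0.1394, 0.1012]
ee_rot: [3.141, 0.0, 2.718]
wrist_force: [-0.5, 0.1, -0.2]
opening: 0.674
grip_force: 50.0
```

```bash
python3 ob.py
```

```text
[0.52714076 0.13935976 0.10115576] [3.14129377e+00 2.59297100e-04 2.71837686e+00] [-0.4532497   0.14545086 -0.21100045] [-0.01416888  0.08466136  0.02751048] 0.6744148583355566 0.9027967069961299
```

Call:
apply_moves(
  series="-1 0 0 -0.16 0 0 0; -1 0 0 -0.2 0 0 0; -1 0 0 -0.2 0 0 0; -1 0 0 -0.1 0 0 0; -1 0 0 0 0 0 0; -1 0 0 0 0 0 0; -1 0 0 0 0 0 0",
)

```text
time_s: 18.95
tcp_pos: [0.5268, 0.1392, 0.1271]
ee_rot: [-3.141, -0.0, 2.719]
wrist_force: [-1.1, -0.8, -0.4]
opening: 0.678
grip_force: 50.0
```

```bash
python3 ob.py; python3 - <<'E'
from h import *
a=snap('side','d5.png')[0];b=snap('scene','s5.png')[0]
cv2.imwrite('pics/e5.png',np.hstack([cv2.resize(x,(400,400),interpolation=cv2.INTER_CUBIC)for x in(a[110:220,185:295],b[120:230,150:260])]))
E
```

```text
[0.52681579 0.13917643 0.12708105] [-3.14126514e+00 -3.57283175e-04  2.71854366e+00] [-1.13211469 -0.75190977 -0.4399971 ] [-0.05691693  0.01203427 -0.01240717] 0.6776417934523248 0.8941473383748451
```

View pics/e5.png

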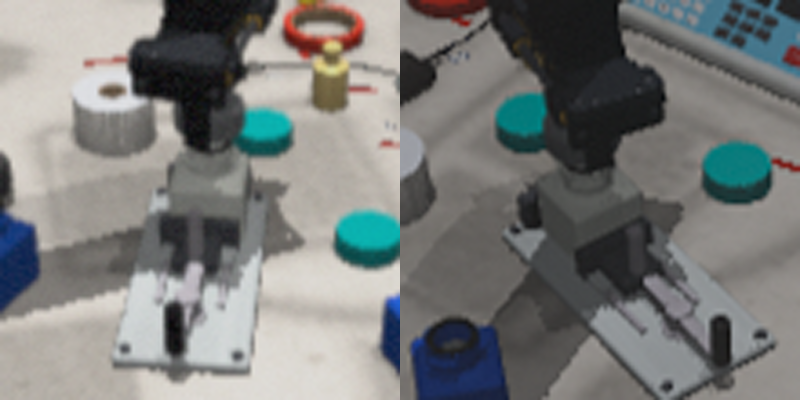

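The jar is still seated and locked, the lid is held above its open neck, and the bystanders are untouched. I hand the job in.

```bash
python3 -c "
from plant import env
print(env.job_done())"
```

```text
the job is handed in; nothing more can be done
None
```

I handed the job in at about 19 s: the jar is clamped and locked, and the lid came free after about an 80° turn. The gripper now holds it level, about 2 cm above the open jar by the arm's reading; no verdict came back.

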